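# Swab case through the swing flap

### The arm

A 6-joint arm with a two-finger parallel gripper is mounted at the origin on the work surface. World frame = base frame: x ahead of the robot, y to its left, z up, the work surface at z = 0. Lengths are in m, angles in rad, forces in N, time in s.
With the tool pointing down it reaches from about 0.3 to 0.775 m from the base axis. Payload 14.6 kg.
Tool frame: the origin (TCP) lies at the very end of the fingers, on their centre line; the grasp point (between the pads) lies 19 mm behind it; z points along the fingers, y is the line along which they close (so a half turn about z gives the same grasp; the last joint's range is limited). The gripper opens to 85 mm and grips with 20 to 120 N. Pads are 22 mm wide; open, the fingers measure 114 mm over their backs; the gripper's body (76 mm by 85 mm) begins 54 mm behind the grasp point. The pads swing forward as they close: fully open they stand 13 mm farther back than shut.
Start: joints at [-1.168, 0.3, 1.521, -0, 1.321, -0.067], TCP at [0.249, -0.49, 0.231] pointing down, gripper open.
Joint ranges: [-3.03, 3.03], [-0.79, 2.21], [0.23, 2.52], [-1.04, 4.18], [0, 3.07], [-2.55, 2.55]. Speed limits (rad/s): [2.22, 2.22, 2.57, 3.14, 3.14, 3.14].

### API

Orientations are given as a rotation vector (axis times angle).
In Python, from cell import * gives the robot as it stands.
- The arm moves only by the tool jog_arm, never from a script. Its argument "motion" is a list that holds one entry, the list of rows, each a list of 5 numbers: the shift along the tool's x, y, z in cm, then the turn about the tool's z in degrees, then the closure in counts, from 0 (fully open) to 255 (shut). In form: [[[x, y, z, spin, grip], ...]]. A call has 1 to 5 rows; each row is the pose to reach, as a shift and turn from the pose commanded when the call began, along the tool's axes at that moment; what a row does not reach only later rows make up. A row lasts 1/8 s, in which the tool goes at most 62.5 mm and 10.7 degrees, less where a joint would pass 70% of its speed; a pose out of reach is approached as far as the arm can. A call with a gripper value outside its range is refused whole. The fingers move at their own pace and stop on an object; the grip force is fixed at half the most. Time passes only in rows, so rows that repeat a pose let the fingers close. It gives the time, the measured TCP pose, the force, the opening and the grip force at its end, in the units of the state.
- state(): the state, without advancing time (a new reading comes with each control period).
- get_image(name): name is "scene" or "top" or "wrist"; returns (picture, depth): 480x640x3 uint8, blue, green, red; 480x640 float32, m along the optical axis (not along the pixel's ray), 0 where there is no reading.
- calibration(name): a dict with "fov_y" (degrees; the focal length in pixels is half the picture's height over the tangent of half this angle, whatever the lens; pixels are square), "cx", "cy" (the principal point, pixels), "T" (4x4, takes a point from camera to world coordinates). Camera axes: x right, y down, z forward; pixel columns grow to the right and rows downward; lengths in m; the calibration is good to about 2 mm. A picture is of the moment at which its call begins: read the wrist's pose just before it. calibration takes no time and is no camera call; for the wrist camera it gives the pose at the moment of the call.
- close_job(): hands the job in; it is judged then, once.
Trained networks look in the newest picture that a camera, given by its name, has taken for a name from the list of things; names that differ only in an ending like _2 or _b are one class to them, and where a whole thing is asked for, a point or a joint stands for the part that bears it (a point fixed in the world has none). Each returns a list of dicts, best first, with "confidence" (0 to 1); they miss things now and then, are a little off and sometimes report something else, mostly with a low value. They report only what shows in the picture. A call takes as long as a camera call. They do not tell look-alikes from the thing itself.
- search_frame(camera, thing): "box" ([left, top, right, bottom] in pixels, round what is visible of it).
- landmark_of(camera, thing): "position" ([row, column] in pixels: a listed point, or the origin of a listed thing).
The state is a dict: "time": time; "qpos": joint angles; "joint_vel": joint speeds; "joint_efforts": joint torques, N m; "eef_pos": TCP position; "eef_rot": TCP orientation; "force": force on the tool from outside, world axes, zero at the start; "torque": the same for the moment, N m; "width": finger opening in m; "grip_force": force on a finger pad.
Only numpy, scipy, OpenCV 4.12 (cv2) and the standard library are available. Lean on these libraries where they do the work, as an engineer would, in place of code of your own. Each camera call takes 0.05 s, during which the arm holds its last target. There are 200 camera calls.

### The job

Pick up the white swab case and set it down lengthwise on the open end of the clear shelf, in front of the orange flap. Let go, then push it from behind so that the case itself swings the flap open and goes right through, until you feel the black sprung stop at the back give a little under it - press gently, do not drive the stop to the end of its travel. Then take the gripper away so the flap swings shut behind the case, leaving the case flat in its lane and the toiletries around undisturbed.

Things in the scene. Friction and masses are not known exactly. Their poses are not given: they have to be found in the camera images.
- shelf: Clear hard silicone shelf, 300 x 190 x 14 mm, stuck fast to the tiles. Origin: underside, on the lane's centre line, halfway along its length. x: along the lane, the pushing direction; y left; z up. Its top (the lane floor) is 14 mm above the ledge and spans x -150..150, y -65..125 mm; x -150..-75 is bare run-in. Polished, slippery (friction about 0.2).
- gate (a point): On the lane floor, lane's centre line, in the plane of the shut flap (shelf x=-35, z=14 mm); axes as the shelf's. Blue-green fences 26 mm high, open on top: funnel from gate x=-40 (inner width 84) to x=-10 mm (52 wide), then the lane to x=181 mm, inner faces at y=-26 (right) and y=+34 mm (left).
- flap (a joint): Orange swing flap across the lane, leaf 52 long, 4 thick, 23 mm high, on an upright pin at the left fence (gate x=0, y=+30 mm). 0 = shut; grows to 1.7 rad as its free right end swings inward (+x). A light spring (0.01-0.03 N m) shuts it when nothing holds it; it loads the case by up to about 3 N. It can shut only with the case's tail 54 mm or more past the gate, and snaps lightly onto the finger as the tail leaves it.
- stop (a joint): Black sprung stop plate (50 wide, 23 mm high) at the lane's back end; value = how far it is pushed in (m), 0 at rest, hard end at 0.010. Yields from 1.5 N, then 1.5 N more per mm; case friction adds 1 to 3 N to the push felt. Its face at rest lies anywhere 131 to 153 mm beyond the gate, not reported: it must be felt or seen. Giving a little: 2 to 6 mm, 6 to 11 N felt.
- swab_case: White plastic swab case with a grey-trimmed sliding lid (the lid stays shut), 72 mm long (its x) x 44 mm wide (its y) x 30 mm high, about 70 g. Origin: centre of its underside. Starts flat on the tiles to the right of the shelf. Either end may go first.
- brush_cover: Purple plastic toothbrush cover, 62 (x) x 24 (y) x 20 mm, loose on the tiles right of the shelf; origin centre of underside. Leave alone.
- ring_holder: Blue ceramic ring holder, dish 52 mm across with a cone 50 mm high, loose on the shelf's left margin about 95 mm left of the lane's centre line; origin centre of underside. Leave alone.
- glass_bottle: Small empty amber glass bottle, 32 mm across, 62 mm high, loose on the shelf's left margin about 95 mm left of the lane's centre line; origin centre of underside. Leave alone.
- scraper: Flat steel tongue scraper, T-shaped, 112 mm long (x) x 45 mm at the head, 6 mm thick, loose on the tiles left of the shelf; origin on its underside. Leave alone.
Mind the look-alikes: they are no part of the job. What is shaped like the swab_case but pink, purple or red is not meant.

How it is judged:
By the outcome, as a careful person would: the job done as asked, in the order asked, and still so for the second after the job is handed in, with the robot touching nothing.
It also fails if it takes over 69 s, if anything falls off the work surface, if the arm or the gripper's body presses on something with over 40 N, if the wrist force passes 120 N, or if a joint passes its speed limit or range.

## Working session

There is one attempt and no reset: what is moved stays moved. The work goes in short steps, Python scripts to look and compute and a tool call to move; the robot and the scene stay as the last step left them, time stands still between calls to the robot, and variables do not carry over. Pictures are saved under pics/ and viewed, at most 10 in all, crops included, and the job is handed in when it is done.

Besides the shell and the picture viewer there is one more tool, called after "Call:" by a JSON object that holds its "fn" and its "kwargs". jog_arm: Moves the arm, as the interface text tells. Its arguments: {"type":"object","properties":{"motion":{"type":"array","items":{"type":"array","items":{"type":"array","items":{"type":"number"}}}}},"required":["motion"]}

```bash
mkdir -p pics; cat > h.py <<'E'
from cell import *
import numpy as np, cv2
def K(n):
    c=calibration(n); f=240/np.tan(np.radians(c["fov_y"])/2); return f,c["cx"],c["cy"],np.array(c["T"])
def world(n,dep,r,c):
    f,cx,cy,T=K(n); d=dep[int(round(r)),int(round(c))]
    return (T@np.array([(c-cx)/f*d,(r-cy)/f*d,d,1]))[:3]
def onz(n,r,c,z):
    f,cx,cy,T=K(n); v=T[:3,:3]@np.array([(c-cx)/f,(r-cy)/f,1]); o=T[:3,3]
    return o+v*(z-o[2])/v[2]
def pix(n,p):
    f,cx,cy,T=K(n); q=np.linalg.inv(T)@np.r_[p,1]; return q[1]/q[2]*f+cy,q[0]/q[2]*f+cx
E
python3 - <<'E'
from h import *
s=state();print({k:np.round(v,3) for k,v in s.items()})
for n in("top","scene"):
    p,d=get_image(n);cv2.imwrite(f"pics/{n}0.png",p);np.save(f"{n}0.npy",d)
    print(n,np.round(K(n)[3],3).tolist())
    for t in("swab_case","gate","flap","stop","shelf","brush_cover"):
        print(t,[(np.round(b["box"]),round(b["confidence"],2)) for b in (search_frame(n,t) if t!="gate" else [])][:3],[(np.round(b["position"]),round(b["confidence"],2)) for b in (landmark_of(n,t) if t not in("flap","stop") else [])][:3])
E
```

```text
{'time': np.float64(0.0), 'qpos': array([-1.168,  0.3  ,  1.522,  0.   ,  1.321, -0.067]), 'joint_vel': array([ 0.001, -0.   , -0.   ,  0.   , -0.001, -0.001]), 'joint_efforts': array([ 1.0000e-03, -5.4350e+01, -3.6179e+01, -0.0000e+00,  4.0000e-03,
        0.0000e+00]), 'eef_pos': array([ 0.249, -0.49 ,  0.231]), 'eef_rot': array([-3.054, -0.731,  0.   ]), 'force': array([-0.21 ,  0.474,  0.468]), 'torque': array([0.029, 0.023, 0.024]), 'grip_force': np.float64(0.0), 'width': np.float64(0.085)}
top [[0.022, -0.995, 0.1, 0.492], [-1.0, -0.022, -0.003, -0.066], [0.005, -0.1, -0.995, 1.067], [0.0, 0.0, 0.0, 1.0]]
swab_case [(array([448., 295., 484., 323.]), 0.85), (array([382., 298., 421., 335.]), 0.82), (array([390., 237., 420., 274.]), 0.73)] [(array([254., 403.]), 0.8), (array([239., 459.]), 0.74), (array([308., 458.]), 0.73)]
gate [] []
flap [(array([316., 234., 343., 240.]), 0.55)] []
stop [(array([305., 165., 331., 173.]), 0.72)] []
shelf [(array([264., 156., 373., 296.]), 0.9)] [(array([224., 330.]), 0.67)]
brush_cover [(array([370., 154., 397., 182.]), 0.74)] [(array([172., 385.]), 0.77)]
scene [[-0.816, 0.333, -0.472, 1.028], [0.577, 0.502, -0.645, 0.527], [0.022, -0.798, -0.602, 0.584], [0.0, 0.0, 0.0, 1.0]]
swab_case [(array([282., 134., 305., 156.]), 0.95), (array([314., 159., 347., 184.]), 0.92), (array([220., 151., 255., 180.]), 0.65)] [(array([169., 236.]), 0.91), (array([189., 277.]), 0.87), (array([173., 335.]), 0.87)]
gate [] [(array([231., 309.]), 0.8)]
flap [(array([299., 213., 319., 229.]), 0.48)] []
stop [(array([234., 251., 257., 270.]), 0.47)] []
shelf [(array([209., 193., 399., 318.]), 0.79)] [(array([244., 298.]), 0.71)]
brush_cover [(array([187., 214., 217., 242.]), 0.78), (array([292., 253., 314., 289.]), 0.19)] [(array([233., 198.]), 0.76)]
```

```bash
python3 - <<'E'
import cv2
a=cv2.imread("pics/top0.png")[140:370,230:510]
cv2.imwrite("pics/top0c.png",cv2.resize(a,None,fx=2.6,fy=2.6,interpolation=cv2.INTER_CUBIC))
b=cv2.imread("pics/scene0.png")[110:340,170:430]
cv2.imwrite("pics/scene0c.png",cv2.resize(b,None,fx=2.6,fy=2.6,interpolation=cv2.INTER_CUBIC))
E
```

```text
(no output)
```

View pics/top0c.png

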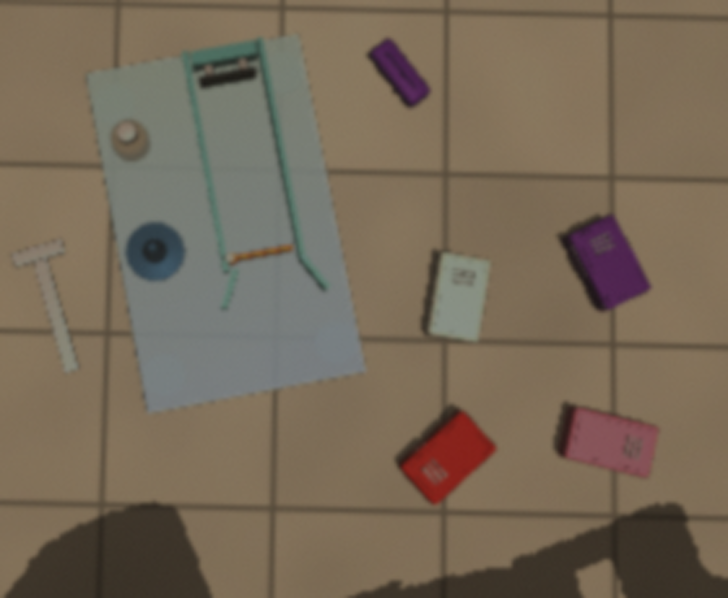

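View pics/scene0c.png

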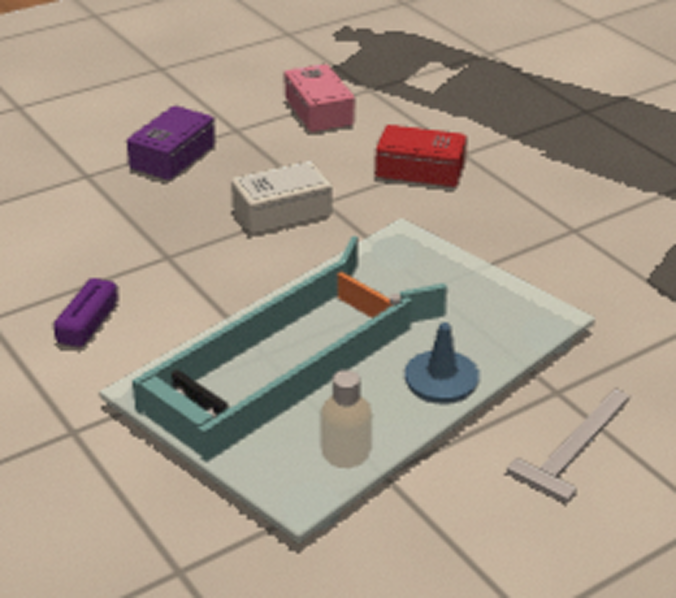

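The candidates in the top picture are white (407, 253), purple (463, 240), red (402, 315) and pink (465, 309). The enlarged crop shows the white one with the grey trim to the right of the shelf, so that is the swab_case. The orange flap is at about (330, 237), the black stop at (318, 169), and the open end is at the bottom.

```bash
cat >> h.py <<'E'
def case_pose(n,p,d,zt=.030,roi=None,zb=0.):
    f,cx,cy,T=K(n); v,u=np.mgrid[0:480,0:640]
    P=np.stack([(u-cx)/f*d,(v-cy)/f*d,d],-1)@T[:3,:3].T+T[:3,3]
    hsv=cv2.cvtColor(p,cv2.COLOR_BGR2HSV)
    m=(abs(P[...,2]-zt)<.007)&(d>0)&(hsv[...,1]<70)&(hsv[...,2]>100)
    if roi is not None: m&=(np.hypot(P[...,0]-roi[0],P[...,1]-roi[1])<.06)
    k,l,st,_=cv2.connectedComponentsWithStats(m.astype(np.uint8)); i=1+np.argmax(st[1:,4])
    q=np.array([onz(n,r,c,zt)[:2] for r,c in np.argwhere(l==i)],np.float32)
    (c,w,a)=cv2.minAreaRect(q*1000)
    if w[0]<w[1]: a-=90; w=w[::-1]
    return np.array(c)/1000,w,(a+90)%180-90
E
python3 - <<'E'
from h import *
p=cv2.imread("pics/top0.png");d=np.load("top0.npy")
w=world("top",d,253,407);print("case",w,case_pose("top",p,d,roi=w))
hsv=cv2.cvtColor(p,cv2.COLOR_BGR2HSV)
c=[(167.7,263.8),(153.8,345.4),(282.3,370.4),(297.7,286.9)]
q=np.array([onz("top",*x,.014)[:2] for x in c]);print(q)
(cc,wh,a)=cv2.minAreaRect((q*1000).astype(np.float32));print(cc,wh,a)
# flap top z=.037
m=(hsv[...,0]>5)&(hsv[...,0]<18)&(hsv[...,1]>150);m[:225]=0;m[250:]=0;m[:,:310]=0;m[:,350:]=0
f=np.array([onz("top",r,c,.037)[:2] for r,c in np.argwhere(m)],np.float32);print("flap",len(f),cv2.minAreaRect(f*1000))
for r,c in((253,407),(200,300),(220,330),(280,330)):print(world("top",d,r,c))
E
```

```text
case [ 0.56030473 -0.25974577  0.03280215] (array([ 0.55914429, -0.25942252]), (71.61617279052734, 43.25453567504883), -8.836959838867188)
[[ 7.47216540e-01  6.11694405e-02]
 [ 7.83653711e-01 -1.22611477e-01]
 [ 4.94969484e-01 -1.82664481e-01]
 [ 4.57231410e-01  5.58988462e-04]]
(621.093017578125, -60.74751281738281) (296.6202087402344, 187.34994506835938) 11.75125503540039
flap 11 ((592.158203125, -95.32879638671875), (0.8581910133361816, 35.499393463134766), 12.647014617919922)
[ 0.56030473 -0.25974577  0.03280215]
[ 0.67524139 -0.02250601  0.01408745]
[ 0.63165397 -0.09074299  0.01320852]
[ 0.49230905 -0.06633533  1.0665445 ]
```

Call:
{"fn": "jog_arm", "kwargs": {"motion": [[[6,-1,0,9,0],[12,-2,0,18,0],[18,-3,0,27,0],[24,-4,0,35.7,0],[30,-5.2,0,35.7,0]]]}}

```text
time: 1.62
eef_pos: [0.4944, -0.3068, 0.2314]
eef_rot: [3.132, -0.244, 0.0]
force: [0.2, -1.0, 0.1]
width: 0.0855
grip_force: 0.0
```

```bash
cat >> h.py <<'E'
def pose():
    s=state();R=cv2.Rodrigues(np.array(s["eef_rot"]))[0];return s,np.array(s["eef_pos"]),R
def plan(t,ang):
    s,p,R=pose();sh=R.T@(np.array(t)-p)*100
    cur=np.degrees(np.arctan2(R[1,0],R[0,0]));print("t",round(s["time"],2),"pos",np.round(p,4),"ang",round(cur,2),"tilt",np.round(R[:,2],4),"F",np.round(s["force"],2),"w",round(s["width"],4),"grip",round(s["grip_force"],1))
    print("shift cm",np.round(sh,2),"spin",round((cur-ang+90)%180-90,2))
E
python3 - <<'E'
from h import *
plan([.559,-.259,.231],-8.8)
E
```

```text
t 1.62 pos [ 0.4944 -0.3068  0.2314] ang -8.92 tilt [ 2.e-04 -2.e-04 -1.e+00] F [ 0.22 -1.01  0.07] w 0.0855 grip 0.0
shift cm [ 5.64 -5.73  0.04] spin -0.12
```

Call:
{"fn": "jog_arm", "kwargs": {"motion": [[[2.8,-2.9,0,0,0],[5.6,-5.7,0,0,0],[5.6,-5.7,0,0,0]]]}}

```text
time: 2.0
eef_pos: [0.5584, -0.2587, 0.2308]
eef_rot: [-3.132, 0.236, 0.001]
force: [-0.3, -0.1, -0.3]
width: 0.0855
grip_force: 0.0
```

```bash
python3 - <<'E'
from h import *
p,d=get_image("wrist");cv2.imwrite("pics/w1.png",p);np.save("w1.npy",d)
w=case_pose("wrist",p,d,roi=(.559,-.259));print(w)
plan([*w[0],.006],w[2]);print(K("wrist")[3].round(3).tolist())
E
```

```text
Traceback (most recent call last):
  File "h.py", line 20, in case_pose
    q=np.array([onz(n,r,c,zt)[:2] for r,c in np.argwhere(l==i)],np.float32)
                ~~~^^^^^^^^^^
  File "h.py", line 9, in onz
    f,cx,cy,T=K(n); v=T[:3,:3]@np.array([(c-cx)/f,(r-cy)/f,1]); o=T[:3,3]
              ~^^^
  File "h.py", line 4, in K
    c=calibration(n); f=240/np.tan(np.radians(c["fov_y"])/2); return f,c["cx"],c["cy"],np.array(c["T"])
ValueError: time passes only in moves, steps and waits
```

View pics/w1.png

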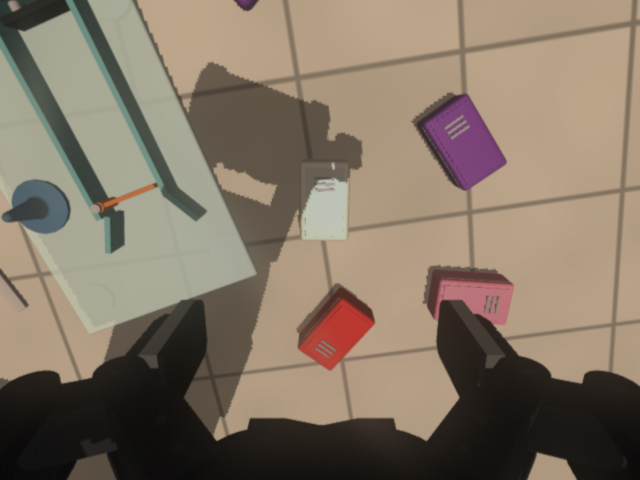

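The wrist view shows the white case at (325, 200), partly in shadow and well away from the red case (336, 328). The flap is at (128, 196) and the stop is at top left.

```bash
sed -i 's/^def K(n):/import functools\n@functools.lru_cache\ndef K(n):/; s/&(hsv\[...,2\]>100)//; s/<70)/<90)/' h.py; python3 - <<'E'
from h import *
p=cv2.imread("pics/w1.png");d=np.load("w1.npy")
w=case_pose("wrist",p,d,roi=(.559,-.259));print(w)
plan([*w[0],.006],w[2]);print(K("wrist")[3].round(3).tolist())
f,cx,cy,T=K("wrist");hsv=cv2.cvtColor(p,cv2.COLOR_BGR2HSV)
m=(hsv[...,0]>4)&(hsv[...,0]<16)&(hsv[...,1]>160)&(hsv[...,2]>90);m[:175]=0;m[220:]=0;m[:,:85]=0;m[:,170:]=0
q=np.array([onz("wrist",r,c,.037)[:2] for r,c in np.argwhere(m)],np.float32);print("flap",len(q),cv2.minAreaRect(q*1000),q[q[:,1].argmin()],q[q[:,1].argmax()])
E
```

```text
(array([ 0.55776392, -0.26251001]), (71.5676498413086, 44.23454284667969), -8.660408020019531)
t 2.05 pos [ 0.5575 -0.2597  0.2309] ang -8.68 tilt [-5.e-04  2.e-04 -1.e+00] F [0.04 0.32 1.14] w 0.0855 grip 0.0
shift cm [ 0.08  0.27 22.49] spin -0.02
[[-0.151, -0.948, -0.28, 0.629], [-0.989, 0.144, 0.043, -0.271], [0.0, 0.284, -0.959, 0.374], [0.0, 0.0, 0.0, 1.0]]
flap 190 ((590.98681640625, -93.4605712890625), (6.3896803855896, 52.31838607788086), 14.944979667663574) [ 0.5958286  -0.11924326] [ 0.58758926 -0.06834298]
```

Call:
{"fn": "jog_arm", "kwargs": {"motion": [[[0.1,0.1,5,0,0],[0.1,0.2,11,0,0],[0.1,0.2,17,0,0],[0.1,0.2,21,0,0],[0.1,0.2,22.4,0,0]]]}}

```text
time: 2.68
eef_pos: [0.5561, -0.2629, 0.0052]
eef_rot: [-3.131, 0.242, 0.005]
force: [0.2, 0.3, 1.0]
width: 0.0853
grip_force: 0.0
```

Call:
{"fn": "jog_arm", "kwargs": {"motion": [[[0,0,0,0,120],[0,0,0,0,200],[0,0,0,0,200],[0,0,0,0,200],[0,0,0,0,200]]]}}

```text
time: 3.3
eef_pos: [0.5587, -0.2632, 0.0096]
eef_rot: [3.131, -0.24, 0.005]
force: [-0.9, -1.0, 6.4]
width: 0.0426
grip_force: 62.3
```

Call:
{"fn": "jog_arm", "kwargs": {"motion": [[[0,0,0,0,200],[0,0,0,0,200],[0,0,-1,0,200],[0,0,-4,0,200],[0,0,-8,0,200]]]}}

```text
time: 3.92
eef_pos: [0.5574, -0.2624, 0.0886]
eef_rot: [-3.132, 0.24, 0.001]
force: [0.6, -0.3, -0.3]
width: 0.0429
grip_force: 61.2
```

```bash
python3 - <<'E'
from h import *
plan([.515,-.114,.086],11.8)
E
```

```text
t 3.92 pos [ 0.5574 -0.2624  0.0886] ang -8.78 tilt [-6.e-04  4.e-04 -1.e+00] F [ 0.58 -0.29 -0.29] w 0.0429 grip 61.2
shift cm [ -6.45 -14.02   0.27] spin -20.58
```

Call:
{"fn": "jog_arm", "kwargs": {"motion": [[[-1.6,-3.5,-3,-5,200],[-3.2,-7,-6,-10,200],[-4.8,-10.5,-9,-15,200],[-6.4,-14,-12,-20.6,200],[-6.4,-14,-12,-20.6,200]]]}}

```text
time: 4.55
eef_pos: [0.5162, -0.1128, 0.2109]
eef_rot: [3.122, 0.329, 0.008]
force: [-0.0, -0.2, -1.3]
width: 0.0429
grip_force: 61.4
```

```bash
python3 - <<'E'
from h import *
plan([.515,-.114,.026],11.8)
K("wrist")
p,d=get_image("wrist");cv2.imwrite("pics/w2.png",p);np.save("w2.npy",d)
f,cx,cy,T=K("wrist");np.save("w2T.npy",T);print(T.round(3).tolist())
print([ (b["position"],b["confidence"]) for b in landmark_of("wrist","gate")])
E
```

```text
t 4.55 pos [ 0.5162 -0.1128  0.2109] ang 12.02 tilt [ 0.0053 -0.0014 -1.    ] F [-0.01 -0.25 -1.33] w 0.0429 grip 61.4
shift cm [-0.23  0.05 18.49] spin 0.22
[[0.209, -0.939, -0.272, 0.586], [-0.978, -0.2, -0.06, -0.098], [0.002, 0.278, -0.96, 0.354], [0.0, 0.0, 0.0, 1.0]]
[([112.1, 318.4], 0.66)]
```

View pics/w2.png

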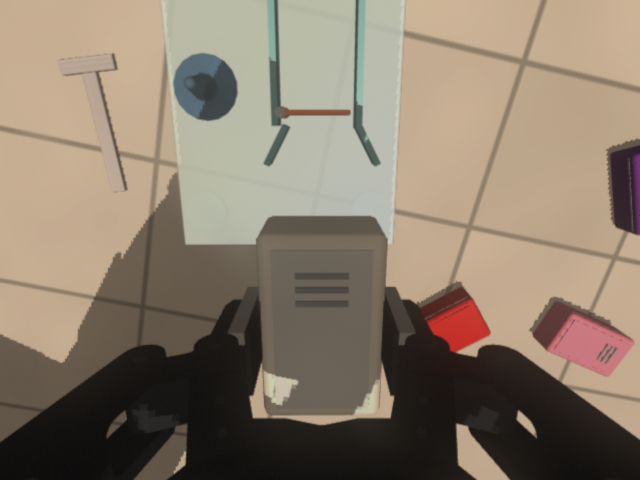

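The view shows the lane nearly straight ahead. The flap runs from its pin at (283, 112) to its free end at (350, 112), and the shelf's front corners are at about (186, 244) and (391, 244). The case is held straight in the gripper.

```bash
python3 - <<'E'
from h import *
print(state()["time"])
a=lambda v:np.degrees(np.arctan2(v[1],v[0]))
bl,br,tl,tr=[onz("wrist",r,c,.014)[:2] for r,c in((244,186),(244,391),(3,163),(3,404))]
print("shelf corners",bl,br,"w",np.linalg.norm(bl-br),"front ang",a(bl-br)-90,"sides",a(tl-bl),a(tr-br))
pin,fr=[onz("wrist",r,c,.037)[:2] for r,c in((112.5,283),(112.5,350))]
print("flap",pin,fr,np.linalg.norm(pin-fr),a(pin-fr)-90)
f1,f2=[onz("wrist",r,c,.040)[:2] for r,c in((5,357.5),(120,354.5))];print("rfence inner",f1,f2,a(f1-f2))
print("gate net",onz("wrist",112.1,318.4,.014))
for ang in(11.2,11.8,12.2):
    t=np.radians(ang);x=np.array([np.cos(t),np.sin(t)]);y=np.array([-x[1],x[0]])
    print(ang,"gate by pin",pin-.030*y,"by shelf corners",(bl+br)/2+.115*x-.030*y,"case off of fence y",[(f-(pin-.03*y))@y for f in(f1,f2)])
E
```

```text
4.65
shelf corners [ 0.45525343 -0.00322941] [ 0.49307378 -0.18395219] w 0.18463776359554535 front ang 11.819861799155092 sides 11.471528590056 11.75875551375938
flap [ 0.58464249 -0.07071734] [ 0.59513307 -0.12078645] 0.0511563192652396 11.833545584090075
rfence inner [ 0.66661931 -0.10946646] [ 0.59044096 -0.12516338] 11.643116419240332
gate net [ 0.59078616 -0.0968962   0.014     ]
11.2 gate by pin [ 0.59046952 -0.10014599] by shelf corners [ 0.59280048 -0.10068251] case off of fence y [np.float64(-0.023933865011239286), np.float64(-0.024535387546845932)]
11.8 gate by pin [ 0.59077737 -0.10008336] by shelf corners [ 0.59286824 -0.09943978] case off of fence y [np.float64(-0.024694187511455884), np.float64(-0.024481219027285395)]
12.2 gate by pin [ 0.59098224 -0.10003981] by shelf corners [ 0.59290618 -0.09861093] case off of fence y [np.float64(-0.025197742168081006), np.float64(-0.024441787131923003)]
```

Call:
{"fn": "jog_arm", "kwargs": {"motion": [[[0.4,0,5,0.2,200],[0.4,0,10,0.2,200],[0.4,0,14,0.2,200],[0.4,0,16,0.2,200],[0.4,0,16,0.2,200]]]}}

```text
time: 5.28
eef_pos: [0.5186, -0.1141, 0.0453]
eef_rot: [-3.124, -0.315, 0.006]
force: [0.8, 0.6, -0.3]
width: 0.0425
grip_force: 61.3
```

Call:
{"fn": "jog_arm", "kwargs": {"motion": [[[0,0,0,0,200],[0,0,0,0,200]]]}}

```text
time: 5.52
eef_pos: [0.5202, -0.114, 0.0483]
eef_rot: [3.125, 0.317, 0.002]
force: [0.5, 0.1, -0.7]
width: 0.0428
grip_force: 61.3
```

```bash
python3 - <<'E'
from h import *
plan([.5195,-.1136,.024],11.75)
E
```

```text
t 5.53 pos [ 0.5202 -0.114   0.0483] ang 11.6 tilt [ 1.5e-03 -5.0e-04 -1.0e+00] F [ 0.5   0.13 -0.72] w 0.0428 grip 61.3
shift cm [-0.06 -0.05  2.43] spin -0.15
```

Call:
{"fn": "jog_arm", "kwargs": {"motion": [[[0,0,1,0,200],[0,0,1.6,0,200],[0,0,1.9,0,200],[0,0,2.1,0,200],[0,0,2.1,0,200]]]}}

```text
time: 6.15
eef_pos: [0.5197, -0.1136, 0.0262]
eef_rot: [-3.125, -0.318, 0.0]
force: [0.1, 0.7, -0.7]
width: 0.0429
grip_force: 61.3
```

Call:
{"fn": "jog_arm", "kwargs": {"motion": [[[0,0,0.1,0,200],[0,0,0.1,0,200]]]}}

```text
time: 6.4
eef_pos: [0.5197, -0.1136, 0.0253]
eef_rot: [3.125, 0.318, 0.0]
force: [0.1, 0.8, 0.1]
width: 0.0428
grip_force: 61.3
```

Call:
{"fn": "jog_arm", "kwargs": {"motion": [[[0,0,0.1,0,200],[0,0,0.1,0,200]]]}}

```text
time: 6.65
eef_pos: [0.5197, -0.1136, 0.0243]
eef_rot: [-3.125, -0.318, 0.0]
force: [-0.2, 0.0, -1.9]
width: 0.0428
grip_force: 61.3
```

Call:
{"fn": "jog_arm", "kwargs": {"motion": [[[0,0,0.1,0,200],[0,0,0.1,0,200]]]}}

```text
time: 6.9
eef_pos: [0.5199, -0.1137, 0.0236]
eef_rot: [3.125, 0.318, 0.001]
force: [-1.7, 1.1, 4.9]
width: 0.0431
grip_force: 61.7
```

Call:
{"fn": "jog_arm", "kwargs": {"motion": [[[0,0,0.1,0,200],[0,0,0.1,0,200]]]}}

```text
time: 7.15
eef_pos: [0.52, -0.1137, 0.0235]
eef_rot: [3.125, 0.318, 0.001]
force: [-7.1, 2.0, 17.8]
width: 0.0427
grip_force: 63.5
```

Call:
{"fn": "jog_arm", "kwargs": {"motion": [[[0,0,-0.1,0,200],[0,0,-0.1,0,200],[0,0,-0.1,0,140],[0,0,-0.1,0,70],[0,0,-0.1,0,50]]]}}

```text
time: 7.78
eef_pos: [0.5196, -0.1136, 0.0231]
eef_rot: [-3.125, -0.318, 0.0]
force: [-0.1, 0.0, -0.2]
width: 0.0687
grip_force: 0.0
```

Call:
{"fn": "jog_arm", "kwargs": {"motion": [[[0,0,-0.1,0,50],[0,0,-0.1,0,50],[0,0,-2,0,50],[0,0,-6,0,50],[0,0,-10,0,50]]]}}

```text
time: 8.4
eef_pos: [0.5195, -0.1135, 0.1243]
eef_rot: [-3.125, -0.318, 0.001]
force: [0.5, -0.5, -0.6]
width: 0.0689
grip_force: 0.0
```

Call:
{"fn": "jog_arm", "kwargs": {"motion": [[[-3,0,-3,0,120],[-7,0,-6,0,255],[-10,0,-6,0,255],[-10,0,-6,0,255]]]}}

```text
time: 8.9
eef_pos: [0.4208, -0.1341, 0.1839]
eef_rot: [3.125, 0.316, 0.001]
force: [0.7, 0.3, -0.8]
width: -0.0
grip_force: 0.0
```

```bash
python3 - <<'E'
from h import *
plan([.43,-.13,.026],11.75)
K("wrist")
p,d=get_image("wrist");cv2.imwrite("pics/w3.png",p);np.save("w3.npy",d)
try:
    w=case_pose("wrist",p,d,zt=.044,roi=(.52,-.1136));print(w)
except Exception as e: print(e)
p,d=get_image("top");cv2.imwrite("pics/top3.png",p)
print(case_pose("top",p,d,zt=.044,roi=(.52,-.1136)))
E
```

```text
t 8.9 pos [ 0.4208 -0.1341  0.1839] ang 11.55 tilt [ 9.e-04 -4.e-04 -1.e+00] F [ 0.72  0.25 -0.78] w -0.0 grip 0.0
shift cm [ 0.97 -0.22 15.79] spin -0.2
(array([ 0.51893127, -0.11437831]), (70.46321105957031, 44.01607894897461), 11.64355754852295)
(array([ 0.52055951, -0.11271116]), (71.49606323242188, 44.1620979309082), 11.56608772277832)
```

View pics/w3.png

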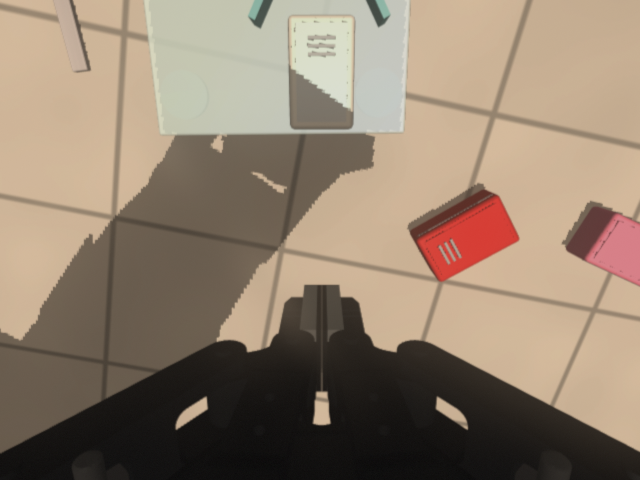

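Call:
{"fn": "jog_arm", "kwargs": {"motion": [[[0,0,5,-0.2,255],[0,0,10,-0.2,255],[0,0,14,-0.2,255],[0,0,16,-0.2,255],[0,0,16.3,-0.2,255]]]}}

```text
time: 9.62
eef_pos: [0.4216, -0.1333, 0.0189]
eef_rot: [-3.123, -0.324, 0.004]
force: [-0.1, 0.4, -0.4]
width: -0.0
grip_force: 0.0
```

Call:
{"fn": "jog_arm", "kwargs": {"motion": [[[1,0,0,0,255],[2.5,0,0,0,255],[4,0,0,0,255],[4.5,0,0,0,255],[4.5,0,0,0,255]]]}}

```text
time: 10.25
eef_pos: [0.466, -0.1244, 0.0202]
eef_rot: [-3.125, -0.324, 0.0]
force: [-0.2, -1.1, -0.2]
width: 0.0
grip_force: 0.0
```

```bash
cat >> h.py <<'E'
G=np.array([.592,-.0985]);t_=np.radians(11.75);X=np.array([np.cos(t_),np.sin(t_)]);Y=np.array([-X[1],X[0]])
def lane(p): q=np.array(p)[:2]-G; return np.round([q@X*1000,q@Y*1000],1)
E
python3 - <<'E'
from h import *
plan([.43,-.13,.021],11.75);print("lane mm",lane(state()["eef_pos"]))
p=cv2.imread("pics/top0.png");b=p[155:182,300:340].max(2)
for c in(311,318,325):
    print(c,p[160:180,c].max(1).tolist())
    for r in(170,171,172,173):print(r,lane(onz("top",r,c,.037)),end=" ")
print(lane(onz("top",235.2,341,.037)),lane(onz("top",240,319,.037)))
E
```

```text
t 10.25 pos [ 0.466  -0.1244  0.0202] ang 11.84 tilt [-1.e-04  0.e+00 -1.e+00] F [-0.21 -1.06 -0.18] w 0.0 grip 0.0
shift cm [-3.64 -0.19 -0.08] spin 0.09
lane mm [-128.7    0.3]
311 [110, 109, 105, 85, 67, 76, 94, 96, 76, 50, 35, 33, 47, 86, 114, 124, 125, 125, 125, 125]
170 [154.5  21.5] 171 [152.3  21.9] 172 [150.1  22.3] 173 [147.9  22.7] 318 [109, 102, 77, 53, 61, 95, 103, 73, 43, 34, 33, 54, 99, 121, 125, 126, 126, 125, 125, 126]
170 [151.7   6.3] 171 [149.5   6.7] 172 [147.3   7.1] 173 [145.1   7.5] 325 [97, 71, 54, 68, 89, 83, 58, 39, 31, 37, 66, 104, 121, 125, 125, 125, 126, 126, 126, 126]
170 [148.9  -8.9] 171 [146.7  -8.5] 172 [144.5  -8.1] 173 [142.3  -7.7] [  0.3 -16.7] [-1.4 32.3]
```

Call:
{"fn": "jog_arm", "kwargs": {"motion": [[[0.5,0,0,0,255],[1,0,0,0,255],[1.6,0,0,0,255],[2.2,0,0,0,255],[2.8,0,0,0,255]]]}}

```text
time: 10.88
eef_pos: [0.4936, -0.1187, 0.0203]
eef_rot: [-3.125, -0.323, 0.0]
force: [-1.0, 0.3, 1.5]
width: 0.0
grip_force: 0.3
```

Call:
{"fn": "jog_arm", "kwargs": {"motion": [[[0.7,0,0,0,255],[1.4,0,0,0,255],[2.1,0,0,0,255],[2.8,0,0,0,255],[3.5,0,0,0,255]]]}}

```text
time: 11.5
eef_pos: [0.5279, -0.1115, 0.0202]
eef_rot: [-3.125, -0.323, -0.0]
force: [-1.6, -0.3, 0.4]
width: 0.0004
grip_force: 0.8
```

```bash
python3 - <<'E'
from h import *
plan([.43,-.13,.021],11.75);print("lane mm",lane(state()["eef_pos"]))
K("wrist");p,d=get_image("wrist");cv2.imwrite("pics/w4.png",p)
try: c,w,a=case_pose("wrist",p,d,zt=.044,roi=tuple(G-.01*X));print(lane(c),w,a)
except Exception as e: print(e)
E
```

```text
t 11.5 pos [ 0.5279 -0.1115  0.0202] ang 11.82 tilt [ 0.  0. -1.] F [-1.64 -0.31  0.44] w 0.0004 grip 0.8
shift cm [-9.96 -0.2  -0.08] spin 0.07
lane mm [-65.4   0.3]
[-15.6  -6. ] (95.59634399414062, 66.46514129638672) 23.83411407470703
```

View pics/w4.png

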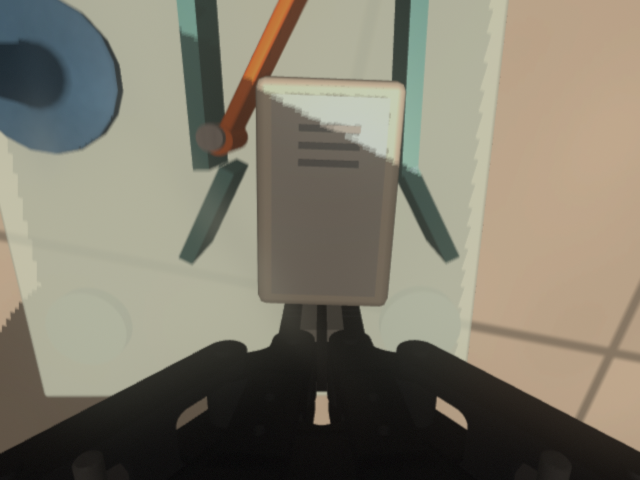

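The flap is open along the case's left side. The nose is inside the throat against the right fence at about (400, 150), with a small yaw, and I can carry on pushing.

Call:
{"fn": "jog_arm", "kwargs": {"motion": [[[0.8,0.1,0,0,255],[1.6,0.2,0,0,255],[2.4,0.3,0,0,255],[3.2,0.3,0,0,255],[4,0.3,0,0,255]]]}}

```text
time: 12.18
eef_pos: [0.5678, -0.1062, 0.0202]
eef_rot: [-3.125, -0.323, -0.0]
force: [-1.4, 0.2, -0.9]
width: -0.0002
grip_force: 0.5
```

Call:
{"fn": "jog_arm", "kwargs": {"motion": [[[0.8,0,0,0,255],[1.6,0,0,0,255],[2.4,0,0,0,255],[3.2,0,0,0,255],[4,0,0,0,255]]]}}

```text
time: 12.8
eef_pos: [0.6069, -0.0981, 0.0203]
eef_rot: [-3.125, -0.324, 0.0]
force: [-2.4, 1.1, -0.8]
width: 0.0
grip_force: 0.7
```

Call:
{"fn": "jog_arm", "kwargs": {"motion": [[[0.6,0,0,0,255],[1.2,0,0,0,255],[1.8,0,0,0,255],[2.3,0,0,0,255],[2.7,0,0,0,255]]]}}

```text
time: 13.42
eef_pos: [0.6331, -0.0926, 0.0203]
eef_rot: [3.125, 0.323, 0.0]
force: [-1.2, -0.2, -0.4]
width: -0.0001
grip_force: 0.5
```

```bash
python3 - <<'E'
from h import *
plan([.43,-.13,.021],11.75);s=state();print("lane mm",lane(s["eef_pos"]),"push",-np.array(s["force"][:2])@X)
p,d=get_image("wrist");cv2.imwrite("pics/w5.png",p)
E
```

```text
t 13.43 pos [ 0.6331 -0.0926  0.0203] ang 11.82 tilt [ 1.e-04 -1.e-04 -1.e+00] F [-1.22 -0.25 -0.45] w -0.0001 grip 0.5
shift cm [-20.65  -0.5   -0.07] spin 0.07
lane mm [41.5 -2.6] push 1.2401940414314365
```

View pics/w5.png

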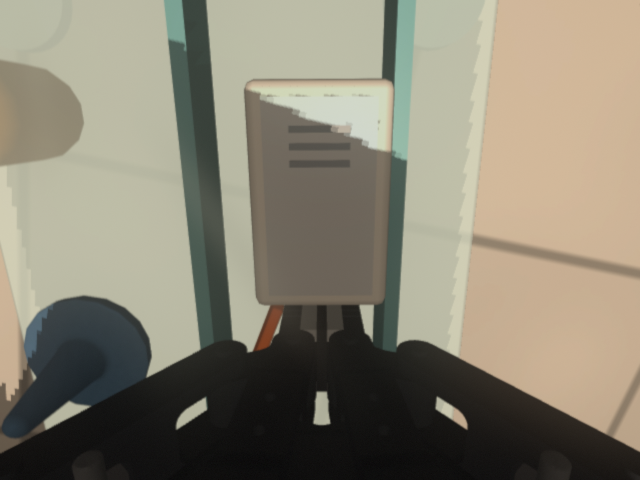

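The case is straight in the lane with the flap just coming onto the finger at (270, 325). I'll continue slowly and watch the force.

Call:
{"fn": "jog_arm", "kwargs": {"motion": [[[0.3,0,0,0,255],[0.6,0,0,0,255],[0.9,0,0,0,255],[1.2,0,0,0,255]]]}}

```text
time: 13.98
eef_pos: [0.6447, -0.0902, 0.0203]
eef_rot: [3.125, 0.323, 0.0]
force: [0.5, -1.0, -0.0]
width: 0.0
grip_force: 0.4
```

Call:
{"fn": "jog_arm", "kwargs": {"motion": [[[0.2,0,0,0,255],[0.4,0,0,0,255]]]}}

```text
time: 14.22
eef_pos: [0.6486, -0.0893, 0.0203]
eef_rot: [-3.125, -0.323, -0.0]
force: [-0.8, -0.1, 0.2]
width: -0.0002
grip_force: 0.3
```

Call:
{"fn": "jog_arm", "kwargs": {"motion": [[[0.15,0,0,0,255],[0.3,0,0,0,255]]]}}

```text
time: 14.48
eef_pos: [0.6515, -0.0887, 0.0203]
eef_rot: [-3.125, -0.323, -0.0]
force: [-0.6, 0.1, -0.0]
width: -0.0003
grip_force: 0.3
```

Call:
{"fn": "jog_arm", "kwargs": {"motion": [[[0.1,0,0,0,255],[0.2,0,0,0,255],[0.2,0,0,0,255]]]}}

```text
time: 14.85
eef_pos: [0.6534, -0.0883, 0.0203]
eef_rot: [-3.125, -0.323, -0.0]
force: [0.2, 0.3, -1.2]
width: -0.0
grip_force: 0.0
```

Call:
{"fn": "jog_arm", "kwargs": {"motion": [[[0.1,0,0,0,255],[0.2,0,0,0,255],[0.2,0,0,0,255]]]}}

```text
time: 15.22
eef_pos: [0.6554, -0.0879, 0.0203]
eef_rot: [3.125, 0.323, 0.0]
force: [1.0, -0.3, -0.8]
width: -0.0002
grip_force: 0.0
```

Call:
{"fn": "jog_arm", "kwargs": {"motion": [[[0.1,0,0,0,255],[0.2,0,0,0,255],[0.2,0,0,0,255]]]}}

```text
time: 15.6
eef_pos: [0.6574, -0.0875, 0.0203]
eef_rot: [3.125, 0.323, 0.0]
force: [-0.3, 0.5, 0.5]
width: 0.0002
grip_force: 0.0
```

Call:
{"fn": "jog_arm", "kwargs": {"motion": [[[0.1,0,0,0,255],[0.2,0,0,0,255],[0.2,0,0,0,255]]]}}

```text
time: 15.98
eef_pos: [0.6593, -0.0871, 0.0203]
eef_rot: [3.125, 0.323, 0.0]
force: [0.5, 0.2, 0.8]
width: -0.0002
grip_force: 0.0
```

```bash
python3 - <<'E'
from h import *
s=state();print("lane mm",lane(s["eef_pos"]))
p,d=get_image("wrist");K("wrist");cv2.imwrite("pics/w6.png",p);np.save("w6.npy",d)
E
```

```text
lane mm [68.2 -2.6]
```

View pics/w6.png

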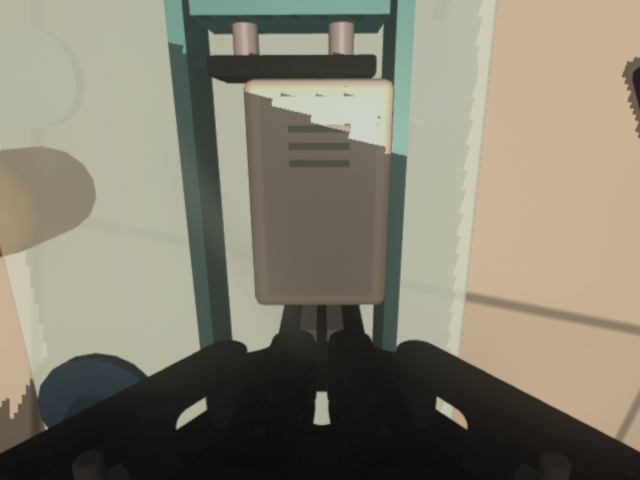

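The case front (row 80) is almost on the black stop, whose plate spans rows 57 to 80. I'll go on in 1–2 mm steps.

Call:
{"fn": "jog_arm", "kwargs": {"motion": [[[0.1,0,0,0,255],[0.2,0,0,0,255],[0.2,0,0,0,255]]]}}

```text
time: 16.4
eef_pos: [0.6611, -0.0868, 0.0203]
eef_rot: [3.125, 0.323, -0.001]
force: [-3.7, -0.8, 0.5]
width: -0.0001
grip_force: 1.6
```

Call:
{"fn": "jog_arm", "kwargs": {"motion": [[[0.1,0,0,0,255],[0.1,0,0,0,255]]]}}

```text
time: 16.65
eef_pos: [0.662, -0.0866, 0.0203]
eef_rot: [-3.125, -0.323, 0.001]
force: [-5.1, -1.2, 1.9]
width: 0.0002
grip_force: 2.5
```

Call:
{"fn": "jog_arm", "kwargs": {"motion": [[[0.1,0,0,0,255],[0.1,0,0,0,255]]]}}

```text
time: 16.9
eef_pos: [0.6629, -0.0864, 0.0203]
eef_rot: [-3.125, -0.323, 0.001]
force: [-5.9, -1.4, 2.4]
width: 0.0001
grip_force: 3.0
```

Call:
{"fn": "jog_arm", "kwargs": {"motion": [[[0.1,0,0,0,255],[0.1,0,0,0,255]]]}}

```text
time: 17.15
eef_pos: [0.6637, -0.0863, 0.0203]
eef_rot: [-3.125, -0.323, 0.002]
force: [-7.1, -1.4, 3.9]
width: 0.0002
grip_force: 3.8
```

Call:
{"fn": "jog_arm", "kwargs": {"motion": [[[0.1,0,0,0,255],[0.1,0,0,0,255]]]}}

```text
time: 17.4
eef_pos: [0.6646, -0.0861, 0.0203]
eef_rot: [-3.125, -0.323, 0.003]
force: [-8.9, -2.1, 4.7]
width: 0.0005
grip_force: 4.7
```

Contact force is now 9.1 N, with the stop about 3–4 mm in. I'll back off a little and lift straight up.

Call:
{"fn": "jog_arm", "kwargs": {"motion": [[[-0.2,0,0,0,255],[-0.5,0,0,0,255],[-0.8,0,0,0,255],[-1,0,0,0,255],[-1,0,-0.5,0,255]]]}}

```text
time: 18.02
eef_pos: [0.6551, -0.0879, 0.0252]
eef_rot: [-3.125, -0.323, 0.001]
force: [0.6, -0.7, -0.2]
width: 0.0
grip_force: 0.0
```

Call:
{"fn": "jog_arm", "kwargs": {"motion": [[[0,0,-2,0,255],[0,0,-5,0,255],[0,0,-10,0,255],[-3,0,-15,0,255],[-8,0,-18,0,255]]]}}

```text
time: 18.65
eef_pos: [0.577, -0.1044, 0.2092]
eef_rot: [3.123, 0.324, 0.007]
force: [0.5, -1.2, 0.9]
width: -0.0005
grip_force: 0.0
```

Call:
{"fn": "jog_arm", "kwargs": {"motion": [[[-4,0,0,0,255],[-8,0,0,0,255],[-8,0,0,0,255]]]}}

```text
time: 19.02
eef_pos: [0.4974, -0.1211, 0.2073]
eef_rot: [3.124, 0.322, 0.003]
force: [0.1, -1.0, 0.4]
width: 0.0
grip_force: 0.0
```

```bash
python3 - <<'E'
from h import *
s=state();print(s["time"],"lane mm",lane(s["eef_pos"]),s["force"])
K("wrist");p,d=get_image("wrist");cv2.imwrite("pics/w7.png",p)
try:
    c,w,a=case_pose("wrist",p,d,zt=.044,roi=tuple(G+.11*X));print(lane(c),w,a)
except Exception as e: print(e)
p,d=get_image("scene");cv2.imwrite("pics/scene7.png",cv2.resize(p[110:340,170:430],None,fx=2.6,fy=2.6,interpolation=cv2.INTER_CUBIC))
E
```

```text
19.025 lane mm [-97.2  -2.9] [ 0.10383856 -1.04869167  0.43305234]
attempt to get argmax of an empty sequence
```

View pics/w7.png

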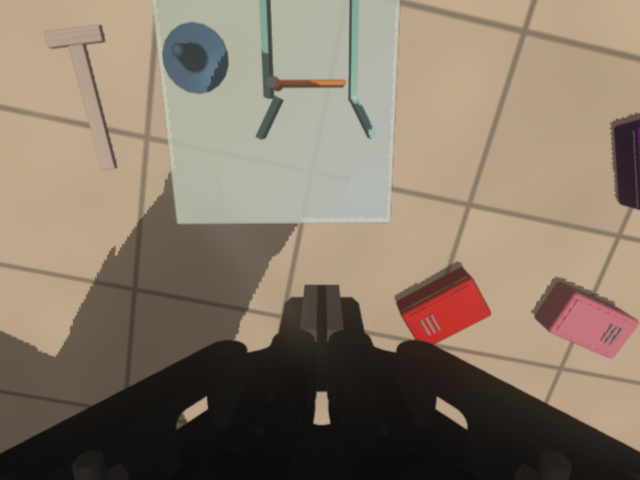

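View pics/scene7.png

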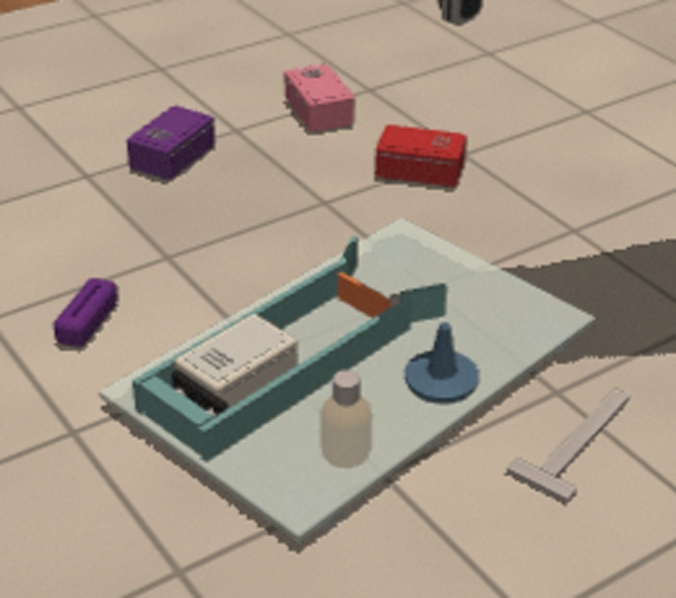

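The flap is shut at (308, 83) in the wrist view. The case lies flat in its lane against the stop, and everything else is where it started. I'm handing the job in.

```bash
python3 -c "
from cell import *
print(close_job())"
```

```text
the job is handed in; nothing more can be done
None
```

The white swab case was pushed through the flap until the sprung stop gave about 3–4 mm at 9 N; it now lies flat in its lane with the flap shut behind it, the other items look undisturbed, and the job is handed in.

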